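# Put the potato away in the sliding-cover keeper

### The job

Put the potato away in the wooden keeper on the right-hand worktop: slide the cover wide open, lay the potato inside and let go of it, then slide the cover fully shut again. The cover opens towards only one end of the box; a hidden stop blocks the other way and nothing outside shows which, so feel for it gently and do not force the cover against that stop, when shutting it either. Leave the salt shaker, the jam jar and the black-capped spice jar standing where they are.

Things in the scene. Friction and masses are not known exactly. Their poses are not given: they have to be found in the camera images.
- keeper: Wooden keeper box with a sliding cover, fixed to the worktop, 180 (its x) x 120 (its y) x 57 mm high. Origin: centre of its underside; z up; x is the line along which the cover slides, but either end may be the open way. The inner space is 160 (x) x 98 (y) mm and reaches from the inner floor at 8 mm up to the cover's underside at 46 mm; end walls 10 mm thick and 46 mm high; the long walls carry rails up to 57 mm whose lips leave 106 mm clear between them.
- cover (a joint): Slide of the pale cover, m: 0 shut (start), + towards keeper +x, end of travel 0.085 either way. A hidden stop, its side drawn anew each time, blocks one way right at 0: it opens only the other way, and closing ends on that same stop at 0. About 2 N friction; stays where left. Open 0.085: gap 75 mm long at the end it has left; it sticks out 85 mm beyond the other end, 46 to 54 mm above the worktop.
- cover_handle (a point): Centre of the darker wooden grip bar in the middle of the cover's top; rides with the cover. The bar is 14 mm thick (keeper x), 60 mm long (keeper y) and stands 18 mm above the cover's top face; this point is 9 mm above that face, 62.5 mm above the worktop. Pinch it from above across its 14 mm.
- cover_tongue: Small wooden tongue, 14 (keeper x) x 4 x 8 mm, under the cover, hidden in the groove on top of the long wall on the keeper's -y side; it rides with the cover and is what meets the hidden stop. Pressed on the stop with more than 25 N it breaks (a fail), so use a force stop of about 10 N at 20 mm/s. Origin: centre of its underside, at the cover's mid-length.
- potato: Small brown potato lying on the worktop between the keeper and the worktop's front edge, 45 (its x) x 49 (its y) x 34 mm high, 60 g nominal; origin at the centre of its underside, z up. The keeper may be only some 15 mm away: close the fingers along the worktop's edge (keeper x). A square oak post (about 125 mm, floor to ceiling) stands at x 0.56, y 0.14 between the two worktops: swing past it with the arm drawn in.
- salt_shaker: Grey salt shaker, 44 mm across, 90 mm high, standing just behind the keeper (about 114 mm from its centre on the keeper's -y side); bystander. Origin: centre of its underside.
- jam_jar: Jam jar with a green lid, 64 mm across, 99 mm high, standing past the keeper's +x end; bystander. Origin: centre of its underside.
- thyme_jar: Spice jar with a black cap, 40 mm across, 105 mm high, standing in the potato's row towards the keeper's -x end; bystander. Origin: centre of its underside.
Not all that is in view belongs to the job. What is meant by the potato is not blue or green, and is the smaller of those in its own colour.

How it is judged:
On the way, in this order (a step that is already met when the one before it is completed fails the run):
1. the cover is wide open (at least 70 mm), the potato still outside ((value of joint cover above 0.07 m or value of joint cover below -0.07 m) and horizontal distance between potato and keeper above 0.1 m), for 0.2 s.
2. the potato lies inside the keeper, let go, the cover still wide open (x of potato in the frame of keeper between -0.08 and 0.08 m and y of potato in the frame of keeper between -0.049 and 0.049 m and z of potato in the frame of keeper between 0 and 0.03 m and contact force between the fingers and potato below 0.1 N and (value of joint cover above 0.06 m or value of joint cover below -0.06 m)), for 0.2 s.
At the end, for the whole second after the job is handed in: The cover is shut to within 3 mm and the potato lies at rest inside the keeper, on its floor (its origin within the inner walls and less than 30 mm above the keeper's underside) (value of joint cover between -0.003 and 0.003 m and x of potato in the frame of keeper between -0.08 and 0.08 m and y of potato in the frame of keeper between -0.049 and 0.049 m and z of potato in the frame of keeper between 0 and 0.03 m and linear speed of potato below 0.02 m/s); the robot touches nothing.
It fails at once if the salt shaker is moved by more than 25 mm or tipped (distance of salt_shaker from where it was at the start of the episode above 0.025 m or angle between salt_shaker's own z axis and vertical above 0.4 rad).
It fails at once if the jam jar is moved by more than 25 mm or tipped (distance of jam_jar from where it was at the start of the episode above 0.025 m or angle between jam_jar's own z axis and vertical above 0.4 rad).
It fails at once if the spice jar with the black cap is moved by more than 25 mm or tipped (distance of thyme_jar from where it was at the start of the episode above 0.025 m or angle between thyme_jar's own z axis and vertical above 0.4 rad).
It fails at once if the cover is forced: its tongue presses on the stop with more than 25 N (contact force between cover_tongue and anything else above 25 N).
It also fails if it takes over 72 s, if anything falls off the work surface, if the arm or the gripper's body presses on something with over 40 N, if the wrist force passes 120 N, or if a joint passes its speed limit or range.

### The arm

A 6-joint arm with a two-finger parallel gripper is mounted at the origin on a cart in front of the work surface, level with it; the furniture and walls round the work are solid. World frame = base frame: x ahead of the robot, y to its left, z up, the work surface at z = 0. Lengths are in m, angles in rad, forces in N, time in s.
With the tool pointing down it reaches from about 0.25 to 0.8 m from the base axis. Payload 3.9 kg.
Tool frame: the origin (TCP) lies between the finger pads; the fingertips stand 11 mm ahead of it and the grasp point (between the pads) lies 8 mm behind it (ctrl.tip_reach is the distance from the TCP to the fingertips, in m); z points along the fingers, y is the line along which they close (so a half turn about z gives the same grasp; the last joint's range is limited). The gripper opens to 85 mm and grips with 20 to 120 N. Pads are 22 mm wide; open, the fingers measure 114 mm over their backs; the gripper's body (76 mm by 85 mm) begins 54 mm behind the grasp point. The pads swing forward as they close: fully open they stand 13 mm farther back than shut.
Start: joints at [1.203, 0.26, -0.138, 1.173, 0, 1.571], TCP at [0.189, 0.49, 0.242] pointing down, gripper open.
Joint ranges: [-2.78, 2.78], [-0.83, 1.72], [-1.28, 1.37], [-1.9, 2.12], [-1.57, 1.48], [-3.14, 3.14]. Speed limits (rad/s): [2.57, 2.57, 3.14, 3.14, 3.14, 3.14].

### API

Orientations are given as a unit quaternion [x, y, z, w].
In Python, from station import ctrl gives the robot as it stands. The module is installed in compiled form; this text tells all that it offers.
- The arm moves only by the shell command python3 -m inch 'ROWS' [FORCE]. ROWS is JSON, a list of rows, each an object of numbers: "rx", "ry", "rz": the turn, a rotation vector about the tool's x, y, z normalised to -1 to 1, where 1 is 30 degrees; "tx", "ty", "tz": the shift along the tool's x, y, z normalised to -1 to 1, where 1 is 0.4 m; "jaw": the opening, from 0 (shut) to 1 (fully open). In form: [{"rx": .., "ry": .., "rz": .., "tx": .., "ty": .., "tz": .., "jaw": ..}, ...]. A call has 1 to 10 rows; each row is the pose to reach, as a shift and turn from the pose commanded when the call began, along the tool's axes at that moment; what a row does not reach only later rows make up. A row lasts 1/10 s, in which the tool goes at most 50 mm and 8.59 degrees, less where a joint would pass 70% of its speed; a pose out of reach is approached as far as the arm can. A call with a number of a shift or a turn outside -1 to 1 is refused whole. A call with a gripper value outside its range is refused whole. The fingers move at their own pace and stop on an object; FORCE is the grip in N (left out, the last holds). Time passes only in rows, so rows that repeat a pose let the fingers close. It gives the time, the measured TCP pose, the force, the opening and the grip force at its end, in the units of the state.
- ctrl.observe(): the state, without advancing time (a new reading comes with each control period).
- ctrl.get_image(name): name is "scene" or "top"; returns a dict with "frame" (480x640x3 uint8, red, green, blue), "range_z" (480x640 float32, m along the optical axis (not along the pixel's ray), 0 where there is no reading), "fx", "fy", "cx", "cy" (pixels), "R" (3x3) and "t" (3): a world point X has camera coordinates R X + t. Camera axes: x right, y down, z forward; pixel columns grow to the right and rows downward; lengths in m; the calibration is good to about 2 mm. A picture is of the moment at which its call begins.
- ctrl.sign_off(): hands the job in; it is judged then, once.
The state is a dict: "time": time; "joint_pos": joint angles; "dq": joint speeds; "effort": joint torques, N m; "tool_pos": TCP position; "eef_rot": TCP orientation; "ft_force": force on the tool from outside, world axes, zero at the start; "moment": the same for the moment, N m; "opening": finger opening in m; "finger_force": force on a finger pad.
Only numpy, scipy, OpenCV 4.12 (cv2) and the standard library are available. Lean on these libraries where they do the work, as an engineer would, in place of code of your own. Each camera call takes 0.05 s, during which the arm holds its last target. There are 200 camera calls.

## Working session

There is one attempt and no reset: what is moved stays moved. The work goes in short steps, Python scripts to look and compute and a shell command to move; the robot and the scene stay as the last step left them, time stands still between calls to the robot, and variables do not carry over. Pictures are saved under pics/ and viewed, at most 10 in all, crops included, and the job is handed in when it is done.

```bash
mkdir -p pics; cat > h.py <<'E'
import numpy as np, cv2
from station import ctrl
def snap(n,f):
    im=ctrl.get_image(n); cv2.imwrite('pics/'+f+'.png',im['frame'][:,:,::-1]); np.savez('pics/'+f+'.npz',**im); return im
def ray(im,u,v,z):
    R,t=np.array(im['R']),np.array(im['t']); c=-R.T@t
    d=R.T@np.array([(u-im['cx'])/im['fx'],(v-im['cy'])/im['fy'],1]); return c+d*(z-c[2])/d[2]
def pt(im,u,v):
    z=float(np.median(im['range_z'][v-1:v+2,u-1:u+2])); R,t=np.array(im['R']),np.array(im['t'])
    return R.T@(z*np.array([(u-im['cx'])/im['fx'],(v-im['cy'])/im['fy'],1])-t)
E
python3 - <<'E'
from h import *
for n in('scene','top'):
    im=snap(n,n+'0'); print(n,-np.array(im['R']).T@im['t'],im['R'],im['fx'])
print(ctrl.observe(), ctrl.tip_reach)
E
```

```text
scene [-0.19120018 -0.59226562  0.87206777] [[ 0.62143695 -0.78336311  0.01258381]
 [-0.53580326 -0.43665807 -0.72266493]
 [ 0.57160387  0.44234825 -0.69108397]] 468.4670979320405
top [ 0.39929982 -0.09193366  1.42457175] [[ 0.03054339 -0.99950838 -0.00707847]
 [-0.99843569 -0.03017727 -0.04706922]
 [ 0.04683248  0.00850505 -0.99886655]] 564.667984100069
{'time': 0.1, 'joint_pos': array([ 1.20304160e+00,  2.60612896e-01, -1.39250625e-01,  1.17273493e+00,
       -4.27580033e-06,  1.57080408e+00]), 'dq': array([-0.00074906, -0.00254085,  0.00490873, -0.0001606 ,  0.00315771,
       -0.00083504]), 'effort': array([-7.80735263e-04, -4.06510127e+01,  2.54526991e+01,  1.01222142e-02,
       -1.14624982e-04, -2.52742595e-06]), 'tool_pos': array([0.18852937, 0.48932412, 0.241547  ]), 'eef_rot': array([ 1.82846673e-01,  9.83141029e-01, -8.86264030e-04, -1.62647616e-04]), 'ft_force': array([-0.70173312,  0.09307192, -0.55438641]), 'moment': array([0.01668941, 0.05923889, 0.03783204]), 'finger_force': 0.0, 'opening': 0.08520563453115078} 0.011
```

View pics/scene0.png

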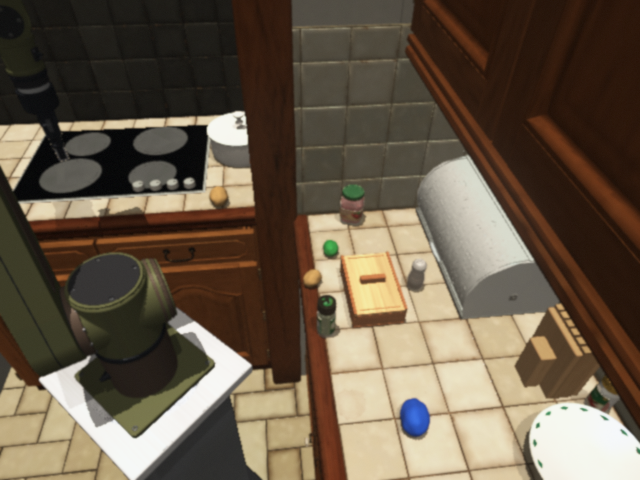

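View pics/top0.png

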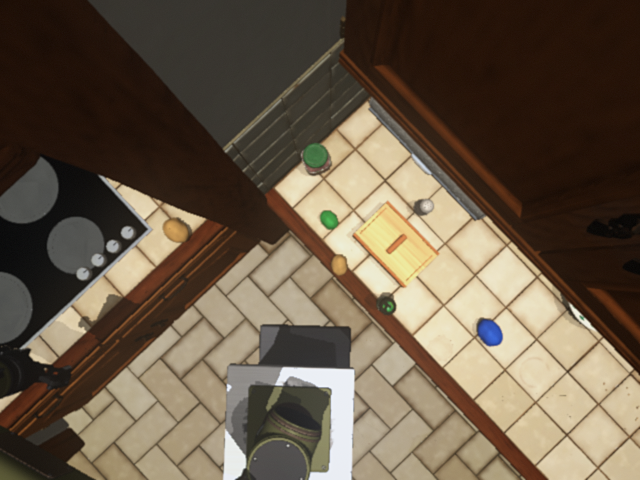

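The keeper is at scene (373,285) / top (397,243), with its bar at scene (373,278) / top (397,241).

The potato could be taken for any of these:
- small brown one at scene (312,278) / top (339,264)
- larger brown one by the hob at scene (218,197) / top (176,229)
- green one at scene (331,248) / top (329,219)
- blue one at scene (414,417) / top (489,332)

I choose the small brown one next to the keeper.

```bash
cat > m.py <<'E'
from h import *
S=dict(np.load('pics/scene0.npz'));T=dict(np.load('pics/top0.npz'))
def blob(im,box,lo,hi):
    x0,y0,x1,y1=box; hsv=cv2.cvtColor(im['frame'],cv2.COLOR_RGB2HSV)[y0:y1,x0:x1]
    m=cv2.morphologyEx(cv2.inRange(hsv,lo,hi),cv2.MORPH_OPEN,np.ones((3,3)))
    c=max(cv2.findContours(m,0,2)[0],key=cv2.contourArea); c=c+np.array([[x0,y0]])
    M=cv2.moments(c); return c,(M['m10']/M['m00'],M['m01']/M['m00'])
def P(im): return np.diag([im['fx'],im['fy'],1])@np.c_[im['R'],im['t']]+np.outer([im['cx'],im['cy'],0],np.r_[im['R'][2],im['t'][2]])
def tri(a,b):
    X=cv2.triangulatePoints(P(S),P(T),np.array(a,float),np.array(b,float)).ravel(); return X[:3]/X[3]
if __name__=='__main__':
    br=((5,90,60),(20,255,255))
    cs,ps=blob(S,(300,266,322,290),*br); ct,p=blob(T,(330,252,349,277),*br)
    print('potato px',ps,p,'areas',cv2.contourArea(cs),cv2.contourArea(ct),'tri',tri(ps,p),'ray z.017',ray(T,*p,.017),ray(S,*ps,.017))
    print('rect top',cv2.minAreaRect(ct), 'big', cv2.contourArea(blob(T,(160,215,192,243),*br)[0]))
    for n,im,c in(('s',S,ps),('t',T,p)): print(pt(im,int(c[0]),int(c[1])))
    for n,a,b in(('barS',(373,278),(397,241)),): print(n,tri(a,b),pt(S,*a),pt(T,*b))
    for n,b in(('jam',(316,155)),('salt',(426,205)),('thyme',(387,302))): print(n,pt(T,*b))
    kc=cv2.resize(T['frame'][190:320,300:450],None,fx=5,fy=4.5); 
    a=cv2.resize(T['frame'][190:320,290:450],(640,520)); cv2.imwrite('pics/crop.png',a[:,:,::-1])
E
python3 m.py
```

```text
potato px (309.16688683399383, 276.5874064288859) (338.3182674199623, 265.2664783427495) areas 378.5 354.0 tri [ 0.40659325 -0.10968639  0.02112577] ray z.017 [ 0.40734211 -0.11060993  0.017     ] [ 0.40841716 -0.10609006  0.017     ]
rect top ((339.0, 264.0), (24.0, 18.0), 90.0) big 538.5
[ 0.39956446 -0.11274622  0.03137011]
[ 0.4078939  -0.10961955  0.03107428]
barS [ 0.46953344 -0.24942488  0.05970906] [ 0.46076876 -0.25265014  0.0694779 ] [ 0.46946534 -0.24886338  0.07046461]
jam [ 0.66611503 -0.04897661  0.09839704]
salt [ 0.55612561 -0.31340716  0.08840238]
thyme [ 0.32492483 -0.22519994  0.10439262]
```

View pics/crop.png

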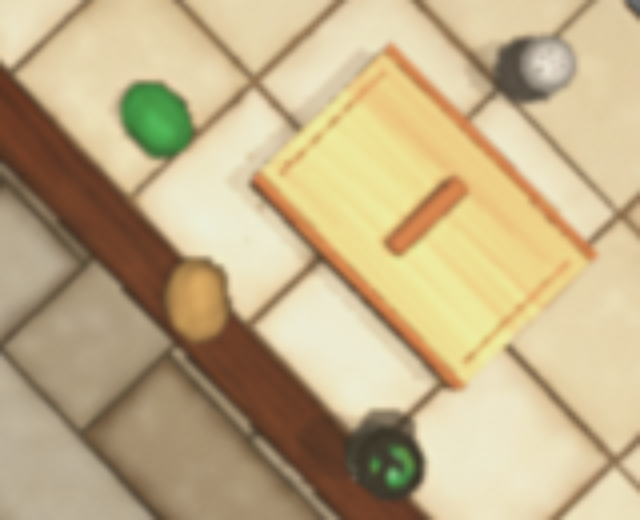

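The crop confirms it: the small brown potato lies at top px (339,265), clear of the green one at (329,219), and the keeper bar is at about (397,244). Next I work out the keeper pose and a first approach.

```bash
cat > k.py <<'E'
from m import *
from scipy.spatial.transform import Rotation as Ro
c=np.array([ray(T,*p,.057)[:2] for p in((354.25,234.5),(387.5,202),(438.25,253.75),(405,286.25))])
L,U,Rr,B=c
ex=(L-B)+(U-Rr); yaw=np.arctan2(ex[1],ex[0]); ex/=np.linalg.norm(ex); ey=np.array([-ex[1],ex[0]])
K=c.mean(0)
def go(x,y,z,yw=None):
    o=ctrl.observe(); R=Ro.from_quat(o['eef_rot']); d=R.inv().apply(np.array([x,y,z])-o['tool_pos'])/.4
    Y=R.as_matrix()[:,1]; cur=np.arctan2(Y[1],Y[0]); 
    r=0 if yw is None else (cur-yw+np.pi/2)%np.pi-np.pi/2
    print('t',d.round(4),'rz',round(np.degrees(r)/30,3),'curyaw',np.degrees(cur).round(2))
if __name__=='__main__':
    print('sides',np.linalg.norm(L-B),np.linalg.norm(U-Rr),np.linalg.norm(L-U),np.linalg.norm(B-Rr),'K',K,'yaw',np.degrees(yaw),'bar',ray(T,396.6,244,.071))
    P0=ray(T,339.4,264.8,.017)[:2]; print('potato',P0,'in keeper',(P0-K)@ex,(P0-K)@ey)
    for n,b in(('jam',(.666,-.049)),('salt',(.556,-.313)),('thyme',(.325,-.225))): print(n,(np.array(b)-K)@ex,(np.array(b)-K)@ey)
    go(.27,.14,.25,yaw); go(.27,-.12,.25)
E
python3 k.py
```

```text
sides 0.17488200078003957 0.17528350106769505 0.11320444952558009 0.11264535236508098 K [ 0.46272987 -0.248686  ] yaw 45.96267097186509 bar [ 0.46221059 -0.24802148  0.071     ]
potato [ 0.40858448 -0.11326793] in keeper 0.05971238306528016 0.13305716454495245
jam 0.2848502151515648 -0.007321162654966669
salt 0.01860007210966284 -0.1117570823864784
thyme -0.07871217596423818 0.11547699598823097
t [-0.504  -0.7417 -0.0198] rz 0.766 curyaw 68.93
t [-0.7377 -1.3483 -0.0187] rz 0.0 curyaw 68.93
```

```bash

python3 -m inch '[{"tx":-0.5,"ty":-0.74,"tz":-0.02,"rz":0.766,"jaw":0.6},{"tx":-0.5,"ty":-0.74,"tz":-0.02,"rz":0.766,"jaw":0.6},{"tx":-0.5,"ty":-0.74,"tz":-0.02,"rz":0.766,"jaw":0.6},{"tx":-0.5,"ty":-0.74,"tz":-0.02,"rz":0.766,"jaw":0.6},{"tx":-0.5,"ty":-0.74,"tz":-0.02,"rz":0.766,"jaw":0.6},{"tx":-0.5,"ty":-0.74,"tz":-0.02,"rz":0.766,"jaw":0.6},{"tx":-0.5,"ty":-0.74,"tz":-0.02,"rz":0.766,"jaw":0.6},{"tx":-0.5,"ty":-0.74,"tz":-0.02,"rz":0.766,"jaw":0.6},{"tx":-0.5,"ty":-0.74,"tz":-0.02,"rz":0.766,"jaw":0.6}]'
python3 -m inch '[{"tx":-0.45,"ty":-0.47,"jaw":0.6},{"tx":-0.45,"ty":-0.47,"jaw":0.6},{"tx":-0.45,"ty":-0.47,"jaw":0.6},{"tx":-0.45,"ty":-0.47,"jaw":0.6},{"tx":-0.45,"ty":-0.47,"jaw":0.6},{"tx":-0.45,"ty":-0.47,"jaw":0.6},{"tx":-0.45,"ty":-0.47,"jaw":0.6}]'
python3 -c "
from k import *
go(K[0],K[1],.17,yaw);o=ctrl.observe();print(o['joint_pos'])"
```

```text
t [-1.303  -1.4749  0.1815] rz 0.766 curyaw 68.93
[ 1.20304160e+00  2.60612896e-01 -1.39250625e-01  1.17273493e+00
 -4.27580033e-06  1.57080408e+00]schema error: expected keys rx, ry, rz, tx, ty, tz, jaw
schema error: expected keys rx, ry, rz, tx, ty, tz, jaw
```

```bash

python3 -m inch '[{"rx":0,"ry":0,"rz":0.766,"tx":-0.5,"ty":-0.74,"tz":-0.02,"jaw":0.6},{"rx":0,"ry":0,"rz":0.766,"tx":-0.5,"ty":-0.74,"tz":-0.02,"jaw":0.6},{"rx":0,"ry":0,"rz":0.766,"tx":-0.5,"ty":-0.74,"tz":-0.02,"jaw":0.6},{"rx":0,"ry":0,"rz":0.766,"tx":-0.5,"ty":-0.74,"tz":-0.02,"jaw":0.6},{"rx":0,"ry":0,"rz":0.766,"tx":-0.5,"ty":-0.74,"tz":-0.02,"jaw":0.6},{"rx":0,"ry":0,"rz":0.766,"tx":-0.5,"ty":-0.74,"tz":-0.02,"jaw":0.6},{"rx":0,"ry":0,"rz":0.766,"tx":-0.5,"ty":-0.74,"tz":-0.02,"jaw":0.6},{"rx":0,"ry":0,"rz":0.766,"tx":-0.5,"ty":-0.74,"tz":-0.02,"jaw":0.6},{"rx":0,"ry":0,"rz":0.766,"tx":-0.5,"ty":-0.74,"tz":-0.02,"jaw":0.6}]'
python3 -c "
from k import *
go(.27,-.12,.25,yaw);o=ctrl.observe();print(o['joint_pos'])"
```

```text
time: 1.0
tool_pos: [0.269, 0.1404, 0.2502]
eef_rot: [0.377, 0.926, 0.0, -0.0]
ft_force: [-0.7, 1.2, -0.8]
opening: 0.0514
finger_force: 0.0
t [-4.567e-01 -4.639e-01  4.000e-04] rz -0.01 curyaw 45.67
[ 4.80746706e-01 -1.31184530e-01 -5.45806215e-01  1.15603595e+00
  2.73264527e-04  1.25445079e+00]
```

```bash

python3 -m inch '[{"rx":0,"ry":0,"rz":-0.01,"tx":-0.46,"ty":-0.46,"tz":0,"jaw":0.6},{"rx":0,"ry":0,"rz":-0.01,"tx":-0.46,"ty":-0.46,"tz":0,"jaw":0.6},{"rx":0,"ry":0,"rz":-0.01,"tx":-0.46,"ty":-0.46,"tz":0,"jaw":0.6},{"rx":0,"ry":0,"rz":-0.01,"tx":-0.46,"ty":-0.46,"tz":0,"jaw":0.6},{"rx":0,"ry":0,"rz":-0.01,"tx":-0.46,"ty":-0.46,"tz":0,"jaw":0.6},{"rx":0,"ry":0,"rz":-0.01,"tx":-0.46,"ty":-0.46,"tz":0,"jaw":0.6},{"rx":0,"ry":0,"rz":-0.01,"tx":-0.46,"ty":-0.46,"tz":0,"jaw":0.6}]'
python3 -c "
from k import *
go(K[0],K[1],.13,yaw)"
```

```text
time: 1.7
tool_pos: [0.2742, -0.1194, 0.2502]
eef_rot: [0.374, 0.927, 0.0, -0.0]
ft_force: [0.3, 1.4, 0.0]
opening: 0.0515
finger_force: 0.0
t [-0.5639  0.0941  0.3003] rz 0.003 curyaw 46.07
```

```bash

python3 -m inch '[{"rx":0,"ry":0,"rz":0,"tx":-0.564,"ty":0.094,"tz":0.1,"jaw":0.6},{"rx":0,"ry":0,"rz":0,"tx":-0.564,"ty":0.094,"tz":0.1,"jaw":0.6},{"rx":0,"ry":0,"rz":0,"tx":-0.564,"ty":0.094,"tz":0.1,"jaw":0.6},{"rx":0,"ry":0,"rz":0,"tx":-0.564,"ty":0.094,"tz":0.1,"jaw":0.6},{"rx":0,"ry":0,"rz":0,"tx":-0.564,"ty":0.094,"tz":0.3,"jaw":0.6},{"rx":0,"ry":0,"rz":0,"tx":-0.564,"ty":0.094,"tz":0.3,"jaw":0.6},{"rx":0,"ry":0,"rz":0,"tx":-0.564,"ty":0.094,"tz":0.3,"jaw":0.6},{"rx":0,"ry":0,"rz":0,"tx":-0.564,"ty":0.094,"tz":0.3,"jaw":0.6}]'
python3 -c "
from k import *
go(K[0],K[1],.069,yaw)
im=snap('scene','s1');cv2.imwrite('pics/s1c.png',cv2.resize(im['frame'][200:340,290:450],(640,560))[:,:,::-1])"
```

```text
time: 2.5
tool_pos: [0.4623, -0.2444, 0.1297]
eef_rot: [0.371, 0.929, 0.0, -0.002]
ft_force: [0.1, 0.8, 0.6]
opening: 0.0512
finger_force: 0.0
t [-0.0087 -0.0071  0.1518] rz 0.017 curyaw 46.46
```

View pics/s1c.png

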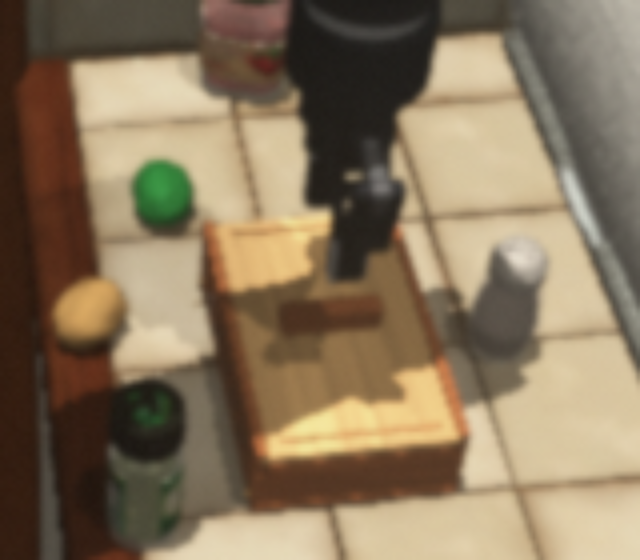

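The picture shows the gripper just above the bar (crop (330,312)), with the salt shaker (510,295) and thyme jar (148,440) clear of it. I descend and pinch.

```bash

python3 -m inch '[{"rx":0,"ry":0,"rz":0,"tx":0,"ty":0,"tz":0.07,"jaw":0.6},{"rx":0,"ry":0,"rz":0,"tx":0,"ty":0,"tz":0.12,"jaw":0.6},{"rx":0,"ry":0,"rz":0,"tx":0,"ty":0,"tz":0.152,"jaw":0.6},{"rx":0,"ry":0,"rz":0,"tx":0,"ty":0,"tz":0.152,"jaw":0.6}]'
python3 -m inch '[{"rx":0,"ry":0,"rz":0,"tx":0,"ty":0,"tz":0,"jaw":0},{"rx":0,"ry":0,"rz":0,"tx":0,"ty":0,"tz":0,"jaw":0},{"rx":0,"ry":0,"rz":0,"tx":0,"ty":0,"tz":0,"jaw":0},{"rx":0,"ry":0,"rz":0,"tx":0,"ty":0,"tz":0,"jaw":0},{"rx":0,"ry":0,"rz":0,"tx":0,"ty":0,"tz":0,"jaw":0},{"rx":0,"ry":0,"rz":0,"tx":0,"ty":0,"tz":0,"jaw":0}]' 20
```

```text
time: 2.95
tool_pos: [0.4621, -0.2462, 0.0705]
eef_rot: [0.372, 0.928, 0.0, 0.0]
ft_force: [-0.4, -0.7, 0.5]
opening: 0.0513
finger_force: 0.0
time: 3.55
tool_pos: [0.4629, -0.2483, 0.0714]
eef_rot: [0.373, 0.928, -0.001, 0.001]
ft_force: [-2.3, -0.8, 6.8]
opening: 0.0134
finger_force: 23.2
```

```bash

python3 -m inch '[{"rx":0,"ry":0,"rz":0,"tx":0,"ty":0,"tz":-0.005,"jaw":0},{"rx":0,"ry":0,"rz":0,"tx":0,"ty":0,"tz":-0.005,"jaw":0}]'
python3 -m inch '[{"rx":0,"ry":0,"rz":0,"tx":0,"ty":0.0025,"tz":0,"jaw":0},{"rx":0,"ry":0,"rz":0,"tx":0,"ty":0.005,"tz":0,"jaw":0},{"rx":0,"ry":0,"rz":0,"tx":0,"ty":0.0075,"tz":0,"jaw":0}]'
```

```text
time: 3.75
tool_pos: [0.4628, -0.2483, 0.0715]
eef_rot: [0.373, 0.928, -0.001, 0.001]
ft_force: [1.1, -4.3, -6.5]
opening: 0.0137
finger_force: 21.6
time: 4.05
tool_pos: [0.4631, -0.248, 0.0715]
eef_rot: [0.373, 0.928, -0.004, -0.0]
ft_force: [-4.0, -10.9, -5.5]
opening: 0.0133
finger_force: 21.9
```

About 10 N of resistance with almost no motion means +x is blocked, so I try -x gently.

```bash

python3 -m inch '[{"rx":0,"ry":0,"rz":0,"tx":0,"ty":-0.0075,"tz":0.0025,"jaw":0},{"rx":0,"ry":0,"rz":0,"tx":0,"ty":-0.01,"tz":0.0025,"jaw":0},{"rx":0,"ry":0,"rz":0,"tx":0,"ty":-0.0125,"tz":0.0025,"jaw":0},{"rx":0,"ry":0,"rz":0,"tx":0,"ty":-0.015,"tz":0.0025,"jaw":0},{"rx":0,"ry":0,"rz":0,"tx":0,"ty":-0.0175,"tz":0.0025,"jaw":0}]'
```

```text
time: 4.55
tool_pos: [0.4608, -0.2504, 0.0714]
eef_rot: [0.372, 0.928, 0.0, 0.001]
ft_force: [2.5, -0.9, 5.4]
opening: 0.0132
finger_force: 23.1
```

```bash

python3 -m inch '[{"rx":0,"ry":0,"rz":0,"tx":0,"ty":-0.02,"tz":-0.001,"jaw":0},{"rx":0,"ry":0,"rz":0,"tx":0,"ty":-0.045,"tz":-0.001,"jaw":0},{"rx":0,"ry":0,"rz":0,"tx":0,"ty":-0.07,"tz":-0.001,"jaw":0},{"rx":0,"ry":0,"rz":0,"tx":0,"ty":-0.095,"tz":-0.001,"jaw":0},{"rx":0,"ry":0,"rz":0,"tx":0,"ty":-0.12,"tz":-0.001,"jaw":0},{"rx":0,"ry":0,"rz":0,"tx":0,"ty":-0.145,"tz":-0.001,"jaw":0},{"rx":0,"ry":0,"rz":0,"tx":0,"ty":-0.17,"tz":-0.001,"jaw":0},{"rx":0,"ry":0,"rz":0,"tx":0,"ty":-0.185,"tz":-0.001,"jaw":0},{"rx":0,"ry":0,"rz":0,"tx":0,"ty":-0.195,"tz":-0.001,"jaw":0},{"rx":0,"ry":0,"rz":0,"tx":0,"ty":-0.195,"tz":-0.001,"jaw":0}]' 
python3 -m inch '[{"rx":0,"ry":0,"rz":0,"tx":0,"ty":0,"tz":0,"jaw":0},{"rx":0,"ry":0,"rz":0,"tx":0,"ty":0,"tz":0,"jaw":0},{"rx":0,"ry":0,"rz":0,"tx":0,"ty":0,"tz":0,"jaw":0}]'
```

```text
time: 5.55
tool_pos: [0.4047, -0.308, 0.0714]
eef_rot: [0.373, 0.928, -0.001, 0.0]
ft_force: [2.2, -1.6, 5.8]
opening: 0.0133
finger_force: 23.2
time: 5.85
tool_pos: [0.4047, -0.3079, 0.0714]
eef_rot: [0.373, 0.928, -0.001, 0.0]
ft_force: [2.5, -3.2, 6.3]
opening: 0.0134
finger_force: 23.2
```

```bash

python3 -m inch '[{"rx":0,"ry":0,"rz":0,"tx":0,"ty":0,"tz":0,"jaw":0.6},{"rx":0,"ry":0,"rz":0,"tx":0,"ty":0,"tz":0,"jaw":0.6},{"rx":0,"ry":0,"rz":0,"tx":0,"ty":0,"tz":0,"jaw":0.6},{"rx":0,"ry":0,"rz":0,"tx":0,"ty":0,"tz":-0.12,"jaw":0.6},{"rx":0,"ry":0,"rz":0,"tx":0,"ty":0,"tz":-0.24,"jaw":0.6},{"rx":0,"ry":0,"rz":0,"tx":0,"ty":0,"tz":-0.3,"jaw":0.6},{"rx":0,"ry":0,"rz":0,"tx":0,"ty":0,"tz":-0.3,"jaw":0.6}]' 
python3 - <<'E'
from k import *
im=snap('top','t2')
g=ray(T,329,219,.02)[:2]; print('green',(g-K)@ex,(g-K)@ey)
go(.4086,-.1133,.16,yaw)
cv2.imwrite('pics/t2c.png',cv2.resize(im['frame'][180:330,280:450],(680,600))[:,:,::-1])
E
```

```text
time: 6.55
tool_pos: [0.4071, -0.3078, 0.1945]
eef_rot: [0.373, 0.928, -0.001, 0.003]
ft_force: [0.5, 0.1, -0.4]
opening: 0.0514
finger_force: 0.0
green 0.15957333684043792 0.07199616028840145
t [0.3303 0.3543 0.0798] rz 0.01 curyaw 46.26
```

View pics/t2c.png

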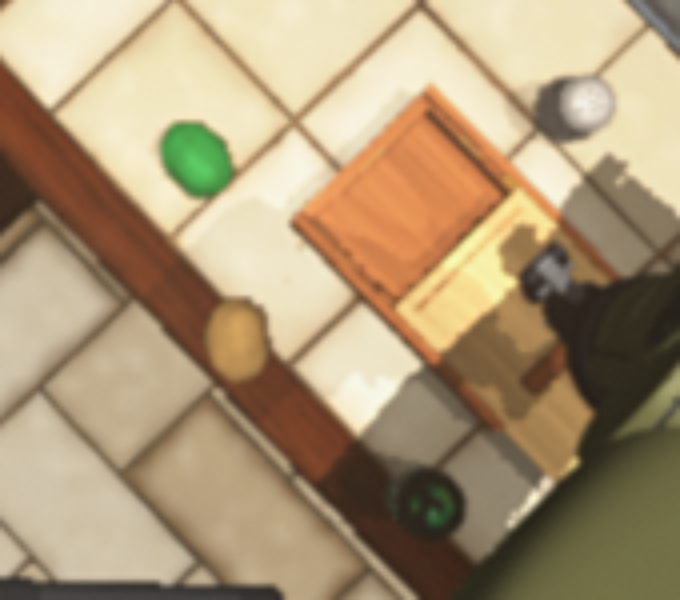

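The picture shows the cover open, with the gap at the +x end (crop (400,200)) and the potato untouched at crop (237,340) = px (339,265). Next I go above the potato.

```bash

python3 -m inch '[{"rx":0,"ry":0,"rz":0.0,"tx":0.33,"ty":0.354,"tz":0,"jaw":0.9},{"rx":0,"ry":0,"rz":0.0,"tx":0.33,"ty":0.354,"tz":0,"jaw":0.9},{"rx":0,"ry":0,"rz":0.0,"tx":0.33,"ty":0.354,"tz":0,"jaw":0.9},{"rx":0,"ry":0,"rz":0.0,"tx":0.33,"ty":0.354,"tz":0,"jaw":0.9},{"rx":0,"ry":0,"rz":0.0,"tx":0.33,"ty":0.354,"tz":0.08,"jaw":0.9},{"rx":0,"ry":0,"rz":0.0,"tx":0.33,"ty":0.354,"tz":0.15,"jaw":0.9},{"rx":0,"ry":0,"rz":0.0,"tx":0.33,"ty":0.354,"tz":0.25,"jaw":0.9},{"rx":0,"ry":0,"rz":0.0,"tx":0.33,"ty":0.354,"tz":0.25,"jaw":0.9},{"rx":0,"ry":0,"rz":0.0,"tx":0.33,"ty":0.354,"tz":0.25,"jaw":0.9}]' 
python3 - <<'E'
from k import *
go(.4086,-.1133,.010,yaw)
im=snap('scene','s3')
cv2.imwrite('pics/s3c.png',cv2.resize(im['frame'][210:330,260:420],(640,480))[:,:,::-1])
E
```

```text
time: 7.5
tool_pos: [0.4059, -0.1124, 0.0898]
eef_rot: [0.373, 0.928, -0.0, -0.003]
ft_force: [-0.1, -1.1, -0.3]
opening: 0.0768
finger_force: 0.0
t [-0.0073  0.0035  0.1994] rz 0.009 curyaw 46.25
```

View pics/s3c.png

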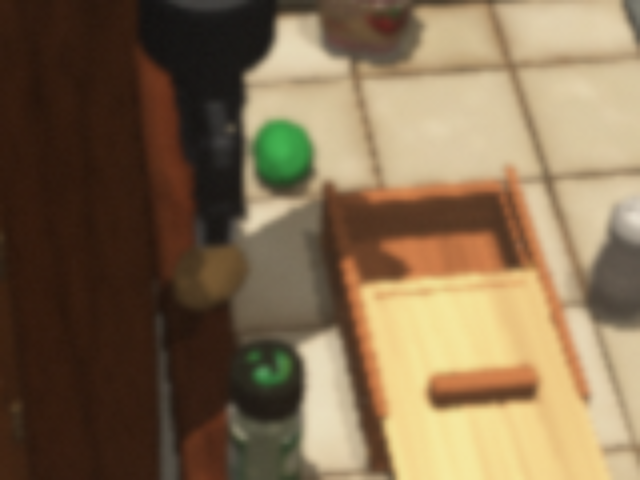

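The open fingers stand over the potato (crop (210,275)), the keeper is open, and the jar (268,390) is clear. I descend and grip.

```bash

python3 -m inch '[{"rx":0,"ry":0,"rz":0,"tx":-0.002,"ty":0,"tz":0.06,"jaw":0.9},{"rx":0,"ry":0,"rz":0,"tx":-0.002,"ty":0,"tz":0.12,"jaw":0.9},{"rx":0,"ry":0,"rz":0,"tx":-0.002,"ty":0,"tz":0.17,"jaw":0.9},{"rx":0,"ry":0,"rz":0,"tx":-0.002,"ty":0,"tz":0.199,"jaw":0.9},{"rx":0,"ry":0,"rz":0,"tx":-0.002,"ty":0,"tz":0.199,"jaw":0.9}]' 
python3 -m inch '[{"rx":0,"ry":0,"rz":0,"tx":0,"ty":0,"tz":0,"jaw":0},{"rx":0,"ry":0,"rz":0,"tx":0,"ty":0,"tz":0,"jaw":0},{"rx":0,"ry":0,"rz":0,"tx":0,"ty":0,"tz":0,"jaw":0},{"rx":0,"ry":0,"rz":0,"tx":0,"ty":0,"tz":0,"jaw":0},{"rx":0,"ry":0,"rz":0,"tx":0,"ty":0,"tz":0,"jaw":0},{"rx":0,"ry":0,"rz":0,"tx":0,"ty":0,"tz":0,"jaw":0}]' 25
```

```text
time: 8.05
tool_pos: [0.409, -0.1138, 0.0115]
eef_rot: [0.373, 0.928, -0.0, -0.0]
ft_force: [-0.3, -0.5, -0.3]
opening: 0.0767
finger_force: 0.0
time: 8.65
tool_pos: [0.4101, -0.1141, 0.0129]
eef_rot: [0.373, 0.928, -0.0, 0.002]
ft_force: [-0.6, 0.2, 7.5]
opening: 0.0448
finger_force: 24.5
```

```bash

python3 -m inch '[{"rx":0,"ry":0,"rz":0,"tx":0,"ty":0,"tz":-0.1,"jaw":0},{"rx":0,"ry":0,"rz":0,"tx":0,"ty":0,"tz":-0.22,"jaw":0},{"rx":0,"ry":0,"rz":0,"tx":0,"ty":0,"tz":-0.34,"jaw":0},{"rx":0,"ry":0,"rz":0,"tx":0,"ty":0,"tz":-0.38,"jaw":0},{"rx":0,"ry":0,"rz":0,"tx":0,"ty":0,"tz":-0.38,"jaw":0}]' 
python3 - <<'E'
from k import *
print(ctrl.observe()['joint_pos'],K+ex*.043)
E
```

```text
time: 9.15
tool_pos: [0.4114, -0.1142, 0.1671]
eef_rot: [0.373, 0.928, 0.0, 0.004]
ft_force: [1.1, -0.7, -1.1]
opening: 0.0447
finger_force: 26.1
[-2.70905292e-01  1.38143485e-01 -5.04235240e-01  9.20053672e-01
  1.13999663e-05  4.92726203e-01] [ 0.49262032 -0.21777386]
```

```bash

python3 -m inch '[{"rx":0,"ry":0,"rz":1,"tx":0,"ty":0,"tz":0,"jaw":0},{"rx":0,"ry":0,"rz":1,"tx":0,"ty":0,"tz":0,"jaw":0},{"rx":0,"ry":0,"rz":1,"tx":0,"ty":0,"tz":0,"jaw":0},{"rx":0,"ry":0,"rz":1,"tx":0,"ty":0,"tz":0,"jaw":0}]' >/dev/null
python3 -m inch '[{"rx":0,"ry":0,"rz":1,"tx":0,"ty":0,"tz":0,"jaw":0},{"rx":0,"ry":0,"rz":1,"tx":0,"ty":0,"tz":0,"jaw":0},{"rx":0,"ry":0,"rz":1,"tx":0,"ty":0,"tz":0,"jaw":0},{"rx":0,"ry":0,"rz":1,"tx":0,"ty":0,"tz":0,"jaw":0}]' >/dev/null
python3 -m inch '[{"rx":0,"ry":0,"rz":1,"tx":0,"ty":0,"tz":0,"jaw":0},{"rx":0,"ry":0,"rz":1,"tx":0,"ty":0,"tz":0,"jaw":0},{"rx":0,"ry":0,"rz":1,"tx":0,"ty":0,"tz":0,"jaw":0},{"rx":0,"ry":0,"rz":1,"tx":0,"ty":0,"tz":0,"jaw":0},{"rx":0,"ry":0,"rz":1,"tx":0,"ty":0,"tz":0,"jaw":0}]'
python3 - <<'E'
from k import *
go(*(K+ex*.043),.12,yaw+np.pi/2)
E
```

```text
time: 10.45
tool_pos: [0.4076, -0.1132, 0.1621]
eef_rot: [0.92, 0.393, -0.001, -0.001]
ft_force: [0.1, 0.9, -0.4]
opening: 0.0448
finger_force: 26.1
t [-0.0418  0.3346  0.1046] rz 0.01 curyaw -43.74
```

```bash

python3 -m inch '[{"rx":0,"ry":0,"rz":0.01,"tx":-0.042,"ty":0.335,"tz":0,"jaw":0},{"rx":0,"ry":0,"rz":0.01,"tx":-0.042,"ty":0.335,"tz":0,"jaw":0},{"rx":0,"ry":0,"rz":0.01,"tx":-0.042,"ty":0.335,"tz":0,"jaw":0},{"rx":0,"ry":0,"rz":0.01,"tx":-0.042,"ty":0.335,"tz":0.1,"jaw":0},{"rx":0,"ry":0,"rz":0.01,"tx":-0.042,"ty":0.335,"tz":0.1,"jaw":0},{"rx":0,"ry":0,"rz":0.01,"tx":-0.042,"ty":0.335,"tz":0.1,"jaw":0}]'
python3 - <<'E'
from k import *
go(*(K+ex*.043),.025,yaw+np.pi/2)
im=snap('scene','s4')
cv2.imwrite('pics/s4c.png',cv2.resize(im['frame'][210:330,300:460],(640,480))[:,:,::-1])
E
```

```text
time: 11.05
tool_pos: [0.4919, -0.2174, 0.1219]
eef_rot: [0.921, 0.391, -0.002, -0.002]
ft_force: [0.0, 0.5, -0.6]
opening: 0.0445
finger_force: 26.2
t [0.0011 0.0031 0.2423] rz 0.001 curyaw -44.0
```

View pics/s4c.png

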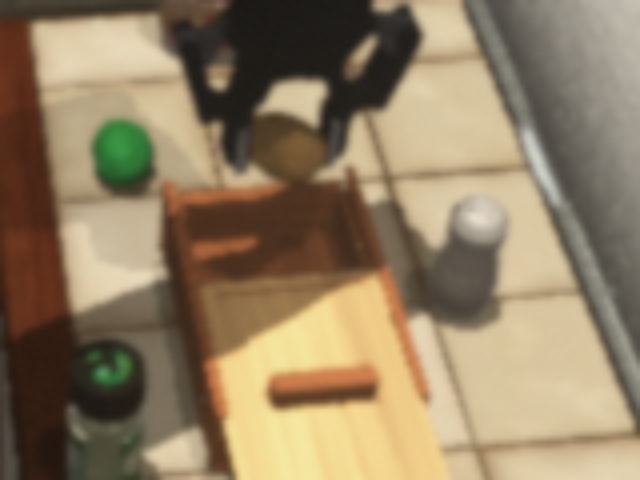

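The picture shows the potato (crop (290,145)) held above the gap (270,230), with the salt shaker (470,250) clear. I lower it in stages and check the force at each.

```bash

python3 -m inch '[{"rx":0,"ry":0,"rz":0,"tx":0,"ty":0,"tz":0.06,"jaw":0},{"rx":0,"ry":0,"rz":0,"tx":0,"ty":0,"tz":0.12,"jaw":0},{"rx":0,"ry":0,"rz":0,"tx":0,"ty":0,"tz":0.16,"jaw":0},{"rx":0,"ry":0,"rz":0,"tx":0,"ty":0,"tz":0.19,"jaw":0},{"rx":0,"ry":0,"rz":0,"tx":0,"ty":0,"tz":0.19,"jaw":0}]'
python3 -m inch '[{"rx":0,"ry":0,"rz":0,"tx":0,"ty":0,"tz":0.01,"jaw":0},{"rx":0,"ry":0,"rz":0,"tx":0,"ty":0,"tz":0.02,"jaw":0},{"rx":0,"ry":0,"rz":0,"tx":0,"ty":0,"tz":0.02,"jaw":0}]'
```

```text
time: 11.6
tool_pos: [0.4932, -0.2177, 0.047]
eef_rot: [0.921, 0.391, -0.0, -0.0]
ft_force: [0.2, 0.7, -1.0]
opening: 0.0445
finger_force: 26.2
time: 11.9
tool_pos: [0.4941, -0.2184, 0.0396]
eef_rot: [0.921, 0.39, 0.0, 0.0]
ft_force: [-0.3, -0.1, -1.0]
opening: 0.0449
finger_force: 26.2
```

```bash
python3 - <<'E'
from k import *
o=ctrl.observe()['tool_pos'];print((o[:2]-K)@ex,(o[:2]-K)@ey)
im=snap('scene','s5')
cv2.imwrite('pics/s5c.png',cv2.resize(im['frame'][210:330,300:460],(640,480))[:,:,::-1])
E
```

```text
0.04357246497374049 -0.0014695978200618808
```

View pics/s5c.png

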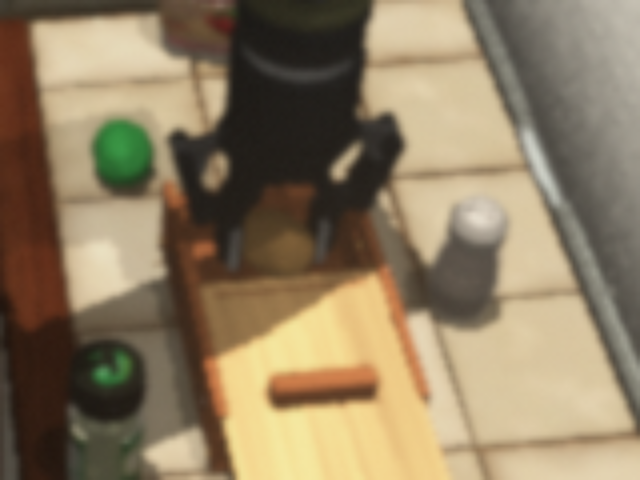

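The potato (crop (280,240)) is inside the gap between the walls and nothing is touching. I lower it the rest of the way, release it and rise.

```bash

python3 -m inch '[{"rx":0,"ry":0,"rz":0,"tx":0,"ty":-0.002,"tz":0.012,"jaw":0},{"rx":0,"ry":0,"rz":0,"tx":0,"ty":-0.003,"tz":0.025,"jaw":0},{"rx":0,"ry":0,"rz":0,"tx":0,"ty":-0.003,"tz":0.025,"jaw":0}]'
python3 -m inch '[{"rx":0,"ry":0,"rz":0,"tx":0,"ty":0,"tz":0,"jaw":0.66},{"rx":0,"ry":0,"rz":0,"tx":0,"ty":0,"tz":0,"jaw":0.66},{"rx":0,"ry":0,"rz":0,"tx":0,"ty":0,"tz":0,"jaw":0.66}]'
python3 -m inch '[{"rx":0,"ry":0,"rz":0,"tx":0,"ty":0,"tz":-0.03,"jaw":0.66},{"rx":0,"ry":0,"rz":0,"tx":0,"ty":0,"tz":-0.06,"jaw":0.66},{"rx":0,"ry":0,"rz":0,"tx":0,"ty":0,"tz":-0.15,"jaw":0.66},{"rx":0,"ry":0,"rz":0,"tx":0,"ty":0,"tz":-0.25,"jaw":0.66},{"rx":0,"ry":0,"rz":0,"tx":0,"ty":0,"tz":-0.35,"jaw":0.66},{"rx":0,"ry":0,"rz":0,"tx":0,"ty":0,"tz":-0.35,"jaw":0.66}]'
python3 - <<'E'
from k import *
im=snap('scene','s6')
cv2.imwrite('pics/s6c.png',cv2.resize(im['frame'][210:330,300:460],(640,480))[:,:,::-1])
E
```

```text
time: 12.25
tool_pos: [0.4922, -0.2171, 0.0285]
eef_rot: [0.921, 0.39, -0.001, -0.001]
ft_force: [0.3, -0.3, -0.0]
opening: 0.0447
finger_force: 26.2
time: 12.55
tool_pos: [0.4933, -0.2176, 0.0295]
eef_rot: [0.921, 0.39, 0.0, 0.0]
ft_force: [0.3, -0.7, -0.6]
opening: 0.0566
finger_force: 0.0
time: 13.15
tool_pos: [0.4971, -0.2193, 0.1767]
eef_rot: [0.921, 0.39, 0.004, 0.005]
ft_force: [0.9, -0.0, -0.4]
opening: 0.0563
finger_force: 0.0
```

View pics/s6c.png

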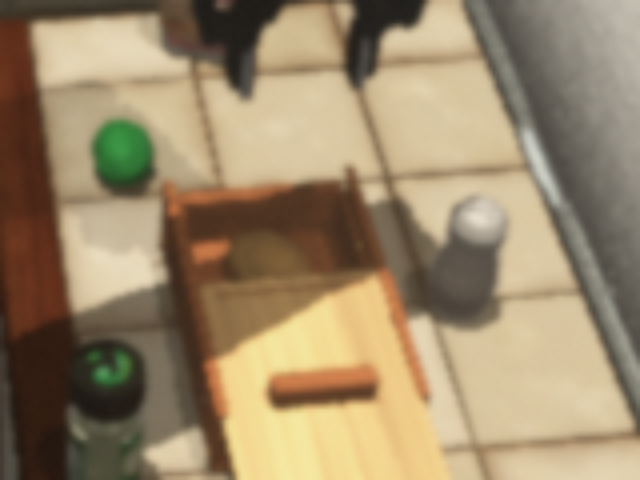

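The potato lies on the keeper floor (crop (265,255)) and the fingers are free. I turn back and go to the bar.

```bash

python3 -m inch '[{"rx":0,"ry":0,"rz":-1,"tx":0,"ty":0,"tz":0,"jaw":0.6},{"rx":0,"ry":0,"rz":-1,"tx":0,"ty":0,"tz":0,"jaw":0.6},{"rx":0,"ry":0,"rz":-1,"tx":0,"ty":0,"tz":0,"jaw":0.6},{"rx":0,"ry":0,"rz":-1,"tx":0,"ty":0,"tz":0,"jaw":0.6}]' >/dev/null
python3 -m inch '[{"rx":0,"ry":0,"rz":-1,"tx":0,"ty":0,"tz":0,"jaw":0.6},{"rx":0,"ry":0,"rz":-1,"tx":0,"ty":0,"tz":0,"jaw":0.6},{"rx":0,"ry":0,"rz":-1,"tx":0,"ty":0,"tz":0,"jaw":0.6},{"rx":0,"ry":0,"rz":-1,"tx":0,"ty":0,"tz":0,"jaw":0.6}]' >/dev/null
python3 -m inch '[{"rx":0,"ry":0,"rz":-1,"tx":0,"ty":0,"tz":0,"jaw":0.6},{"rx":0,"ry":0,"rz":-1,"tx":0,"ty":0,"tz":0,"jaw":0.6},{"rx":0,"ry":0,"rz":-1,"tx":0,"ty":0,"tz":0,"jaw":0.6},{"rx":0,"ry":0,"rz":-1,"tx":0,"ty":0,"tz":0,"jaw":0.6},{"rx":0,"ry":0,"rz":-1,"tx":0,"ty":0,"tz":0,"jaw":0.6}]'
python3 - <<'E'
from k import *
go(.4047,-.3079,.12,yaw)
E
```

```text
time: 14.5
tool_pos: [0.4923, -0.2172, 0.1688]
eef_rot: [0.375, 0.927, 0.0, -0.001]
ft_force: [0.4, -0.4, -0.3]
opening: 0.051
finger_force: 0.0
t [-0.0005 -0.3153  0.1222] rz -0.001 curyaw 45.93
```

```bash

python3 -m inch '[{"rx":0,"ry":0,"rz":0,"tx":0,"ty":-0.315,"tz":0.08,"jaw":0.6},{"rx":0,"ry":0,"rz":0,"tx":0,"ty":-0.315,"tz":0.08,"jaw":0.6},{"rx":0,"ry":0,"rz":0,"tx":0,"ty":-0.315,"tz":0.08,"jaw":0.6},{"rx":0,"ry":0,"rz":0,"tx":0,"ty":-0.315,"tz":0.12,"jaw":0.6},{"rx":0,"ry":0,"rz":0,"tx":0,"ty":-0.315,"tz":0.18,"jaw":0.6},{"rx":0,"ry":0,"rz":0,"tx":0,"ty":-0.315,"tz":0.24,"jaw":0.6},{"rx":0,"ry":0,"rz":0,"tx":0,"ty":-0.315,"tz":0.24,"jaw":0.6},{"rx":0,"ry":0,"rz":0,"tx":0,"ty":-0.315,"tz":0.24,"jaw":0.6}]'
python3 -m inch '[{"rx":0,"ry":0,"rz":0,"tx":0,"ty":0,"tz":0,"jaw":0},{"rx":0,"ry":0,"rz":0,"tx":0,"ty":0,"tz":0,"jaw":0},{"rx":0,"ry":0,"rz":0,"tx":0,"ty":0,"tz":0,"jaw":0},{"rx":0,"ry":0,"rz":0,"tx":0,"ty":0,"tz":0,"jaw":0},{"rx":0,"ry":0,"rz":0,"tx":0,"ty":0,"tz":0,"jaw":0},{"rx":0,"ry":0,"rz":0,"tx":0,"ty":0,"tz":0,"jaw":0}]' 20
```

```text
time: 15.3
tool_pos: [0.4048, -0.3076, 0.0732]
eef_rot: [0.375, 0.927, 0.0, -0.001]
ft_force: [-1.0, -0.2, 0.8]
opening: 0.0514
finger_force: 0.0
time: 15.9
tool_pos: [0.4062, -0.3086, 0.0745]
eef_rot: [0.375, 0.927, -0.0, 0.001]
ft_force: [-0.8, -0.2, 5.4]
opening: 0.0131
finger_force: 23.4
```

```bash

python3 -m inch '[{"rx":0,"ry":0,"rz":0,"tx":0,"ty":0.015,"tz":0,"jaw":0},{"rx":0,"ry":0,"rz":0,"tx":0,"ty":0.04,"tz":0,"jaw":0},{"rx":0,"ry":0,"rz":0,"tx":0,"ty":0.065,"tz":0,"jaw":0},{"rx":0,"ry":0,"rz":0,"tx":0,"ty":0.09,"tz":0,"jaw":0},{"rx":0,"ry":0,"rz":0,"tx":0,"ty":0.115,"tz":0,"jaw":0},{"rx":0,"ry":0,"rz":0,"tx":0,"ty":0.14,"tz":0,"jaw":0},{"rx":0,"ry":0,"rz":0,"tx":0,"ty":0.165,"tz":0,"jaw":0},{"rx":0,"ry":0,"rz":0,"tx":0,"ty":0.18,"tz":0,"jaw":0},{"rx":0,"ry":0,"rz":0,"tx":0,"ty":0.19,"tz":0,"jaw":0},{"rx":0,"ry":0,"rz":0,"tx":0,"ty":0.19,"tz":0,"jaw":0}]'
python3 - <<'E'
from k import *
o=ctrl.observe()['tool_pos'];print('left mm',(np.array([.4629,-.2483])-o[:2])@ex*1000)
E
```

```text
time: 16.9
tool_pos: [0.4595, -0.2538, 0.0745]
eef_rot: [0.375, 0.927, -0.0, 0.001]
ft_force: [0.1, 0.7, 5.7]
opening: 0.0132
finger_force: 23.3
left mm 6.295094800116877
```

```bash

python3 -m inch '[{"rx":0,"ry":0,"rz":0,"tx":0,"ty":0.005,"tz":0,"jaw":0},{"rx":0,"ry":0,"rz":0,"tx":0,"ty":0.01,"tz":0,"jaw":0},{"rx":0,"ry":0,"rz":0,"tx":0,"ty":0.0125,"tz":0,"jaw":0}]'
python3 -m inch '[{"rx":0,"ry":0,"rz":0,"tx":0,"ty":0.0025,"tz":0,"jaw":0}]'
python3 - <<'E'
from k import *
o=ctrl.observe();print('left mm',(np.array([.4629,-.2483])-o['tool_pos'][:2])@ex*1000,'F',o['ft_force'][:2]@ex)
E
```

```text
time: 17.2
tool_pos: [0.4624, -0.2508, 0.0745]
eef_rot: [0.375, 0.927, -0.001, 0.001]
ft_force: [-0.6, -1.5, 5.0]
opening: 0.0134
finger_force: 23.4
time: 17.3
tool_pos: [0.4631, -0.2502, 0.0745]
eef_rot: [0.375, 0.927, -0.001, 0.001]
ft_force: [-1.8, -1.7, 5.5]
opening: 0.0133
finger_force: 23.3
left mm 1.2297390927281873 F -2.4395380907671944
```

```bash

python3 -m inch '[{"rx":0,"ry":0,"rz":0,"tx":0,"ty":0.0025,"tz":0,"jaw":0},{"rx":0,"ry":0,"rz":0,"tx":0,"ty":0.004,"tz":0,"jaw":0}]'
python3 - <<'E'
from k import *
o=ctrl.observe();print('left mm',(np.array([.4629,-.2483])-o['tool_pos'][:2])@ex*1000,'F',o['ft_force'][:2]@ex)
E
```

```text
time: 17.5
tool_pos: [0.4639, -0.2493, 0.0745]
eef_rot: [0.375, 0.927, -0.001, 0.001]
ft_force: [-2.8, -3.2, 5.7]
opening: 0.0134
finger_force: 23.4
left mm 0.013890474925323564 F -4.2192139268210616
```

```bash

python3 -m inch '[{"rx":0,"ry":0,"rz":0,"tx":0,"ty":0.0015,"tz":0,"jaw":0},{"rx":0,"ry":0,"rz":0,"tx":0,"ty":0.003,"tz":0,"jaw":0}]'
python3 - <<'E'
from k import *
o=ctrl.observe();print('left mm',(np.array([.4629,-.2483])-o['tool_pos'][:2])@ex*1000,'F',o['ft_force'][:2]@ex)
E
```

```text
time: 17.7
tool_pos: [0.464, -0.2491, 0.0745]
eef_rot: [0.376, 0.927, -0.002, 0.001]
ft_force: [-4.9, -5.1, 7.7]
opening: 0.0129
finger_force: 23.5
left mm -0.1693022723338125 F -7.061849667388429
```

Force is rising with no motion, so the cover is on the stop. I release, rise and check.

```bash

python3 -m inch '[{"rx":0,"ry":0,"rz":0,"tx":0,"ty":-0.003,"tz":0,"jaw":0},{"rx":0,"ry":0,"rz":0,"tx":0,"ty":-0.003,"tz":0,"jaw":0.6},{"rx":0,"ry":0,"rz":0,"tx":0,"ty":-0.003,"tz":0,"jaw":0.6},{"rx":0,"ry":0,"rz":0,"tx":0,"ty":-0.003,"tz":0,"jaw":0.6},{"rx":0,"ry":0,"rz":0,"tx":0,"ty":-0.003,"tz":0,"jaw":0.6},{"rx":0,"ry":0,"rz":0,"tx":0,"ty":-0.003,"tz":-0.1,"jaw":0.6},{"rx":0,"ry":0,"rz":0,"tx":0,"ty":-0.003,"tz":-0.3,"jaw":0.6},{"rx":0,"ry":0,"rz":0,"tx":0,"ty":-0.003,"tz":-0.4,"jaw":0.6},{"rx":0,"ry":0,"rz":0,"tx":0,"ty":-0.003,"tz":-0.4,"jaw":0.6},{"rx":0,"ry":0,"rz":0,"tx":0,"ty":-0.003,"tz":-0.4,"jaw":0.6}]'
python3 -m inch '[{"rx":0,"ry":0,"rz":0,"tx":0.45,"ty":0,"tz":0,"jaw":0.6},{"rx":0,"ry":0,"rz":0,"tx":0.45,"ty":0,"tz":0,"jaw":0.6},{"rx":0,"ry":0,"rz":0,"tx":0.45,"ty":0,"tz":0,"jaw":0.6},{"rx":0,"ry":0,"rz":0,"tx":0.45,"ty":0,"tz":0,"jaw":0.6},{"rx":0,"ry":0,"rz":0,"tx":0.45,"ty":0,"tz":0,"jaw":0.6}]'
python3 - <<'E'
from m import *
S1=snap('scene','s7')
B=((0,60,40),(14,255,190))
for im in(S,S1):
    c,p=blob(im,(352,266,396,292),*B); print(p,cv2.contourArea(c))
cv2.imwrite('pics/s7c.png',np.hstack([cv2.resize(i['frame'][220:340,310:440],(390,360)) for i in(S,S1)])[:,:,::-1])
E
```

```text
time: 18.7
tool_pos: [0.4658, -0.249, 0.2372]
eef_rot: [0.375, 0.927, -0.0, 0.004]
ft_force: [1.1, -0.4, -0.6]
opening: 0.0513
finger_force: 0.0
time: 19.2
tool_pos: [0.3292, -0.1199, 0.2315]
eef_rot: [0.374, 0.927, 0.0, -0.003]
ft_force: [0.9, 0.4, -0.8]
opening: 0.0514
finger_force: 0.0
(372.44520547945206, 279.4178082191781) 73.0
(372.0407673860911, 279.05275779376495) 69.5
```

View pics/s7c.png

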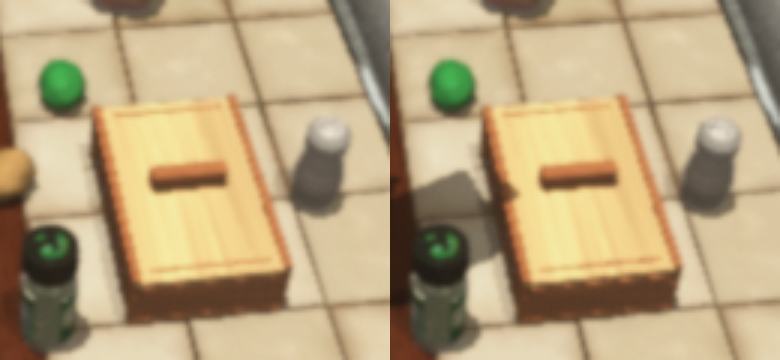

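In the side-by-side of start and now, the bar sits at the same place (372,279) and the bystanders stand unmoved, so I hand the job in.

```bash
python3 -c "
from station import ctrl
print(ctrl.sign_off())"
```

```text
the job is handed in; nothing more can be done
None
```

The potato is in the keeper, the cover is shut back on its stop (it opens only towards -x; the highest push I read was about 11 N), the bystander jars look unmoved, and I handed the job in at about 19 s of robot time; no verdict came back.

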